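# Work the two levers of a guarded rivet press

## Task

Set the rivet in the bench press: reach down through the windows of its guard with the fingertips and press the wide paddle lever fully down first, to clamp the strips, then press the round-knob lever under the other window fully down, to set the rivet. Press only, grasp nothing; touch no part of the press but the two levers, and leave the things around it where they are. Finish with the hand drawn out of the windows, well clear above the guard.

Things in the scene. Friction and masses are not known exactly. Their poses are not given: they have to be found in the camera images.
- press: grey bench rivet press, fixed to the table. Origin on the table below the middle between the two windows; x points from the guard's low front edge to the housing and ram, y left, z up. The guard is a closed box 260 mm wide (y) under a sloped panel. Behind the panel, from x = 72 to 242 mm, stands the housing, its flat top at 155 mm.
- window_left (a point): centre of the +y window, on the sloped panel's top face, 130 mm above the table; axes are those of the press, not tilted. The aluminium panel is 4 mm thick, tilted 20 degrees: its edge towards press -x is low (104 mm), its rear edge high (156 mm). The window is a rectangle 92 mm wide (y) and 100 mm long down the slope.
- window_right (a point): centre of the -y window, of the same size, 122 mm from the other with 30 mm of panel between; on the panel's top face, 130 mm above the table; axes are those of the press, not tilted
- paddle_top (a point): wide lever, with a white rectangular pad 58 mm wide (y) and 34 mm long: middle of the pad's flat top face, moving with the lever; 21 mm below the panel's top plane (square to it) when up, 43 mm when fully down. It lies under the middle of one of the two windows; which one varies.
- paddle (a joint): angle of the wide paddle lever (clamps the strips). 0 rad fully up (it starts at 0 to 0.05), 0.28 rad fully down on a stop. Hinged at its rear, 80 mm behind (+x of the press) the pad's middle. Stiff: about 5 N at the pad all the way; it stays where it is left, no spring. The pad moves 22 mm, nearly square to the sloped panel, its face leaning 8 degrees either way from parallel to the panel.
- knob_top (a point): round-knob lever, with a white round flat-topped pad 28 mm across: middle of the pad's flat top face, moving with the lever; 21 mm below the panel's top plane (square to it) when up, 43 mm when fully down. It lies under the middle of one of the two windows; which one varies.
- knob (a joint): angle of the round-knob lever (drives the ram that sets the rivet). 0 rad fully up (it starts at 0 to 0.05), 0.28 rad fully down on a stop. Hinged at its rear, 80 mm behind (+x of the press) the pad's middle. Stiff: about 5 N at the pad all the way; it stays where it is left, no spring. The pad moves 22 mm, nearly square to the sloped panel, its face leaning 8 degrees either way from parallel to the panel.
- screwdriver: screwdriver lying beside the press; bystander
- pliers: pliers lying beside the press; bystander
- rivet_cup: open steel cup, 64 mm wide, 60 mm high, beside the press; bystander
- tape: roll of tape, 90 mm across, 24 mm high, lying beside the press; bystander
- gauge: small wooden gauge block 75 x 35 x 25 mm on the flat top of the press housing; bystander
- rivet_tin: shallow open steel tin 50 x 90 x 18 mm standing on the flat top of the press housing behind the guard; bystander
- oil: small white oil bottle, 40 mm wide, 95 mm high, beside the press; bystander

How it is judged:
By the outcome, as a careful person would: the job done as asked, in the order asked, and still so for the second after the job is handed in, with the robot touching nothing.
It also fails if it takes over 45 s, if anything falls off the work surface, if the arm or the gripper's body presses on something with over 40 N, if the wrist force passes 120 N, or if a joint passes its speed limit or range.

## Robot

A 7-joint arm with a two-finger parallel gripper is mounted at the origin on the work surface. World frame = base frame: x ahead of the robot, y to its left, z up, the work surface at z = 0. Lengths are in m, angles in rad, forces in N, time in s.
With the tool pointing down it reaches from about 0.4 to 0.875 m from the base axis. Payload 6.5 kg.
Tool frame: the origin (TCP) lies at the very end of the fingers, on their centre line; the grasp point (between the pads) lies 19 mm behind it (bot.pinch_z is the distance from the TCP to the grasp point, in m); y points along the fingers, z is the direction in which the jaws open and shut, and the axes are right-handed (so a half turn about y gives the same grasp; the last joint's range is limited). The gripper opens to 88 mm and grips with 3 to 60 N. Pads are 18 mm wide; open, the fingers measure 123 mm over their backs; the gripper's body (75 mm by 187 mm) begins 45 mm behind the grasp point.
Start: joints at [-1.386, 0.536, -0.004, 1.538, 0.003, 1.067, -0.071], TCP at [0.161, 0.63, 0.239] pointing down, gripper open.
Joint ranges: [-2.7, 2.7], [-0.37, 2.16], [-1.27, 1.26], [0.24, 2.4], [-1.31, 4.45], [0.19, 1.91], [-2.76, 2.76]. Speed limits (rad/s): [2.39, 2.39, 3.14, 3.14, 3.14, 3.14, 3.14].

## Interface

Orientations are given as a 3x3 rotation matrix whose columns are the frame's x, y, z axes.
In Python, from rig import bot, imaging gives the robot as it stands.
- The arm moves only by the tool carry_out, never from a script. Its argument "rows" is a list of rows, each a list of 5 numbers: the closure, from 0 (fully open) to 1 (shut), then the shift along the tool's x, y, z in cm, then the turn about the tool's y in degrees. In form: [[jaw, dx, dy, dz, yaw], ...]. A call has 1 to 20 rows; each row is the pose to reach, as a shift and turn from the pose measured when the call began, along the tool's axes at that moment; what a row does not reach only later rows make up. A row lasts 1/10 s, in which the tool goes at most 50 mm and 8.59 degrees, less where a joint would pass 70% of its speed; a pose out of reach is approached as far as the arm can. A call with a gripper value outside its range is refused whole. The fingers move at their own pace and stop on an object; "squeeze" is the grip in N (left out, the last holds). Time passes only in rows, so rows that repeat a pose let the fingers close. It gives the time, the measured TCP pose, the force and the opening at its end, in the units of the state.
- bot.state(): the state, without advancing time (a new reading comes with each control period).
- imaging.get_image(name): name is "scene" or "top"; returns a dict with "img" (400x640x3 uint8, blue, green, red), "camera_matrix" (3x3 intrinsics, pixels), "T" (4x4, takes a point from camera to world coordinates). Camera axes: x right, y down, z forward; pixel columns grow to the right and rows downward; lengths in m; the calibration is good to about 2 mm. A picture is of the moment at which its call begins. There is no depth.
- bot.job_done(): hands the job in, once; it reports no verdict.
The state is a dict: "t": time; "joint_pos": joint angles; "qd": joint speeds; "tau": joint torques, N m; "ee_pos": TCP position; "tcp_rot": TCP orientation; "wrist_force": force on the tool from outside, world axes, zero at the start; "wrist_torque": the same for the moment, N m; "grip_width": opening from 0.0 (shut) to 1.0 (fully open).
Only numpy, scipy, OpenCV 4.12 (cv2) and the standard library are available. Lean on these libraries where they do the work, as an engineer would, in place of code of your own. Each camera call takes 0.05 s, during which the arm holds its last target.

## Working session

There is one attempt and no reset: what is moved stays moved. The work goes in short steps, Python scripts to look and compute and a tool call to move; the robot and the scene stay as the last step left them, time stands still between calls to the robot, and variables do not carry over. Pictures are saved under pics/ and viewed, and the job is handed in when it is done.

Besides the shell and the picture viewer there is one more tool, called after "Request:" as name([rows], argument=value, ...), one row to a line, values as JSON. carry_out: Moves the arm, as the interface text tells. Its arguments: {"type":"object","properties":{"rows":{"type":"array"},"squeeze":{"type":"number"}},"required":["rows"]}

```bash
mkdir -p pics; python3 - <<'E'
from rig import bot, imaging
import cv2
for n in ("scene","top"):
    d=imaging.get_image(n); cv2.imwrite(f"pics/{n}0.png",d["img"]); print(n,d["camera_matrix"].tolist(),d["T"].round(4).tolist())
s=bot.state()
for k in ("t","ee_pos","tcp_rot","grip_width","wrist_force"): print(k,s[k])
E
```

```text
scene [[439.8535475609865, 0.0, 321.68601690432314], [0.0, 439.8535475609865, 201.54260444417793], [0.0, 0.0, 1.0]] [[-0.2751, 0.6795, -0.6801, 1.1751], [0.9614, 0.2004, -0.1886, 0.2015], [0.0081, -0.7058, -0.7084, 0.7497], [0.0, 0.0, 0.0, 1.0]]
top [[447.5045856771805, 0.0, 329.6630775162021], [0.0, 447.5045856771805, 197.8497056438151], [0.0, 0.0, 1.0]] [[0.0884, -0.9747, 0.2051, 0.3746], [-0.9961, -0.0875, 0.0138, 0.0351], [0.0045, -0.2055, -0.9786, 1.1112], [0.0, 0.0, 0.0, 1.0]]
t 0.1
ee_pos [0.16119549 0.62914964 0.23795242]
tcp_rot [[ 9.68735112e-01 -2.53156563e-04  2.48097196e-01]
 [-2.48097294e-01 -1.48661970e-03  9.68733979e-01]
 [ 1.23584814e-04 -9.99998863e-01 -1.50294816e-03]]
grip_width 1.0027651312004433
wrist_force [-1.04722293 -0.74748503 -0.70743106]
```

View pics/scene0.png

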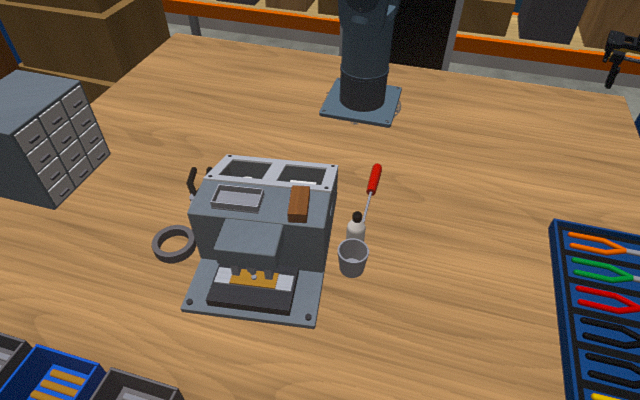

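View pics/top0.png

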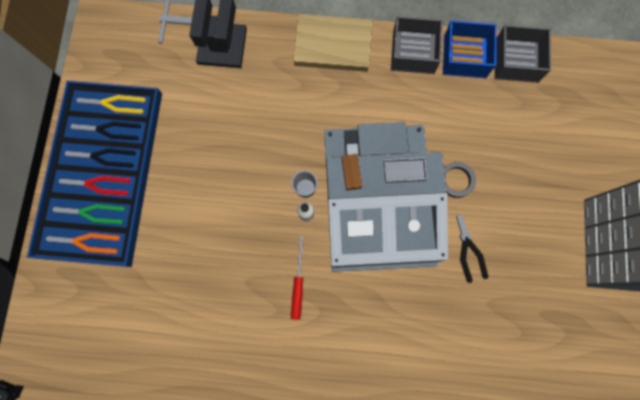

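The top view shows the white paddle at about (360,228) in the +y window and the round knob at about (414,226) in the −y window. Next I'll zoom in for precise measurements.

```bash
python3 - <<'E'
import cv2
i=cv2.imread("pics/top0.png"); c=i[110:285,285:495]; cv2.imwrite("pics/topz.png",cv2.resize(c,None,fx=3.6,fy=3.4,interpolation=cv2.INTER_CUBIC)[:600])
i=cv2.imread("pics/scene0.png"); c=i[140:230,170:350]; cv2.imwrite("pics/scz.png",cv2.resize(c,None,fx=4.4,fy=4.4,interpolation=cv2.INTER_CUBIC))
E
```

```text
(no output)
```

View pics/topz.png

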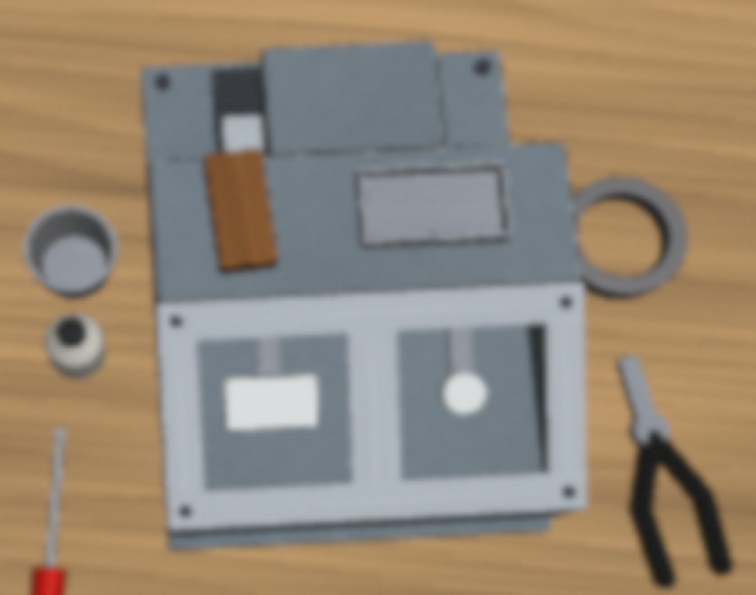

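View pics/scz.png

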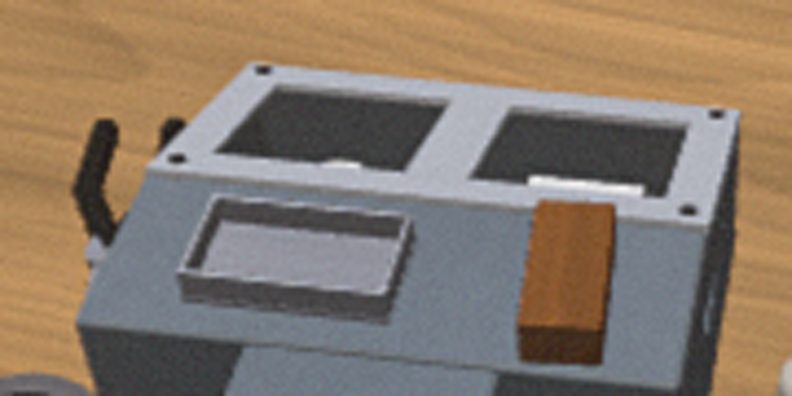

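```bash
cat > h.py <<'E'
import numpy as np, cv2
from scipy.optimize import least_squares
from rig import bot, imaging
def ray(n,px,d):
    K,T=d["camera_matrix"],d["T"]; v=T[:3,:3]@np.linalg.inv(K)@np.array([px[0],px[1],1.]); return T[:3,3],v
def onz(n,px,z,d):
    o,v=ray(n,px,d); return o+v*(z-o[2])/v[2]
E
python3 - <<'E'
from h import *
D={n:imaging.get_image(n) for n in("top","scene")}
c=np.cos(np.radians(20));X=.0714;x=.05*c;h=.026;w=.05*np.sin(np.radians(20))
L=[(X,.13,h,158,303),(X,-.13,h,584,286),(-X,-.13,-h,586,510),(-X,.13,-h,168,530),
(x,.107,w,197,341),(x,.015,w,347,333),(-x,.015,-w,353,482),(-x,.107,-w,205,490),
(x,-.015,w,398,330),(x,-.107,w,545,324),(-x,-.107,-w,547,471),(-x,-.015,-w,402,480)]
S=[(-X,-.13,-h,250,63),(-X,.13,-h,741,110),(X,.13,h,714,226),(X,-.13,h,150,168)]
def fit(sets):
    P=[];Q=[]
    for n,l in sets:
        for a in l:
            px=(a[3]/3.6+285,a[4]/3.4+110) if n=="top" else (a[3]/4.4+170,a[4]/4.4+140)
            P.append(a[:2]);Q.append(onz(n,px,.13+a[2],D[n])[:2])
    P=np.array(P);Q=np.array(Q)
    f=lambda p:((P@np.array([[np.cos(p[2]),np.sin(p[2])],[-np.sin(p[2]),np.cos(p[2])]])+p[:2])-Q).ravel()
    r=least_squares(f,[.5,0,0]);print(r.x,np.degrees(r.x[2]),"\n",(f(r.x).reshape(-1,2)*1e3).round(1).tolist());return r.x
fit([("top",L)]);fit([("scene",S)]);p=fit([("top",L),("scene",S)])
im=D["top"]["img"].astype(int)
m=((im.min(2)>200)).astype(np.uint8); m[:195]=0;m[260:]=0;m[:,:335]=0;m[:,440:]=0
n,lab,st,ce=cv2.connectedComponentsWithStats(m)
R=np.array([[np.cos(p[2]),np.sin(p[2])],[-np.sin(p[2]),np.cos(p[2])]])
for i in range(1,n):
    if st[i,4]>30:
        g=onz("top",ce[i],.13-.021*c,D["top"]); print(st[i],ce[i],g,"press",R@(g[:2]-p[:2]))
s=bot.state();print(s["t"],s["ee_pos"])
E
```

```text
[ 0.52009777 -0.08793516  0.13960735] 7.998911820132432 
 [[0.8, 0.7], [2.8, 0.0], [-0.3, -0.2], [-0.5, -0.3], [0.8, 0.2], [0.2, -0.4], [-0.9, 0.3], [-0.4, 0.7], [-0.3, 0.8], [0.5, -1.2], [-1.8, -1.3], [-0.8, 0.7]]
[ 0.52045361 -0.08379806  0.14411709] 8.257301186218317 
 [[-0.5, 0.8], [-1.2, 0.8], [0.2, -0.4], [1.6, -1.2]]
[ 0.52018673 -0.08690089  0.14126075] 8.093644672422037 
 [[0.7, 1.8], [3.0, 1.2], [-0.0, 0.7], [-0.6, 0.5], [0.7, 1.3], [0.3, 0.8], [-0.9, 1.2], [-0.5, 1.6], [-0.2, 1.9], [0.8, -0.0], [-1.5, -0.3], [-0.6, 1.6], [-1.1, -2.2], [-1.2, -2.0], [0.3, -3.7], [1.0, -4.6]]
[349 221  23  14 297] [360.         227.86868687] [ 0.52165339 -0.02496394  0.11026645] press [0.01017225 0.06111351]
[409 221  10  10  76] [413.71052632 225.19736842] [ 0.53852217 -0.14537342  0.11026645] press [ 0.00992038 -0.06047158]
0.2 [0.1612884  0.62933212 0.23819462]
```

```bash
cat >> h.py <<'E'
P0=np.array([.5202,-.0869]);YAW=np.radians(8.1)
def goal(px,py,z):
    c,s=np.cos(YAW),np.sin(YAW); return np.array([P0[0]+c*px-s*py,P0[1]+s*px+c*py,z])
def delta(px,py,z):
    s=bot.state(); R=s["tcp_rot"]; d=R.T@(goal(px,py,z)-s["ee_pos"])
    a=np.arctan2(-R[0,2],R[1,2]); print("delta cm",(d*100).round(2),"yaw about tool y",np.degrees(-(YAW-a)).round(2),"t",s["t"],"ee",s["ee_pos"].round(4),"grip",s["grip_width"],"F",np.round(s["wrist_force"],1),"down",R[:,1].round(3))
E
python3 - <<'E'
from h import *
print(goal(.006,.061,.22),goal(.006,-.0605,.22)); delta(.006,.061,.22)
E
```

```text
[ 0.51754517 -0.02566315  0.22      ] [ 0.53466467 -0.14595102  0.22      ]
delta cm [ 50.77   1.88 -54.61] yaw about tool y -22.47 t 0.2 ee [0.1613 0.6293 0.2382] grip 1.0030655217892954 F [0.9 0.2 0.6] down [-0.    -0.001 -1.   ]
```

Request:
carry_out([
  [1, 1.4, 0, -1.5, 0],
  [1, 4.2, 0, -4.5, -1],
  [1, 7, 0, -7.6, -3],
  [1, 10, 0, -10.7, -4],
  [1, 13, 0, -14, -6],
  [1, 16, 0, -17.2, -7],
  [1, 19, 0, -20.4, -9],
  [1, 22, 0, -23.6, -10],
  [1, 25, 0, -26.9, -12],
  [1, 28, 0, -30.1, -13],
  [1, 31, 0, -33.3, -14],
  [1, 34, 0, -36.5, -15.5],
  [1, 37, 0, -39.8, -17],
  [1, 40, 0, -43, -18.5],
  [1, 43, 0, -46.2, -20],
  [1, 46, 0, -49.5, -21],
  [1, 48.5, 0, -52.2, -22],
  [1, 50.2, 0, -54, -22.5],
  [1, 50.8, 0, -54.6, -22.5],
  [1, 50.8, 0, -54.6, -22.5],
], squeeze=10)

```text
t: 2.2
ee_pos: [0.5179, -0.0262, 0.2386]
tcp_rot: [[0.99, -0.0, -0.14], [0.14, -0.001, 0.99], [-0.001, -1.0, -0.001]]
wrist_force: [-0.0, 0.4, 0.0]
grip_width: 0.01
```

```bash
python3 - <<'E'
from h import *
delta(.006,.061,.22)
for n in("top","scene"): cv2.imwrite(f"pics/{n}1.png",imaging.get_image(n)["img"])
E
```

```text
delta cm [-0.03  1.86  0.06] yaw about tool y -0.08 t 2.2 ee [ 0.5179 -0.0262  0.2386] grip 0.010070418591478891 F [-0.   0.4  0. ] down [-0.    -0.001 -1.   ]
```

View pics/scene1.png

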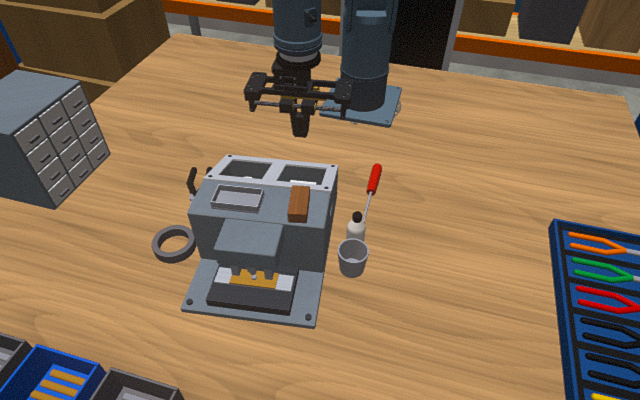

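View pics/top1.png

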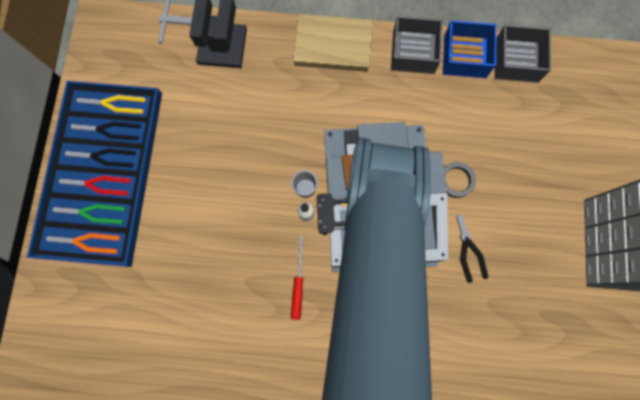

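The fingers are shut, with the tip near (300,133) in the scene view, above the paddle window. The body's long side runs along the press y axis. Descending now.

Request:
carry_out([
  [1, 0, 2, 0, 0],
  [1, 0, 5, 0, 0],
  [1, 0, 8, 0, 0],
  [1, 0, 10, 0, 0],
  [1, 0, 11.2, 0, 0],
  [1, 0, 11.8, 0, 0],
  [1, 0, 12.2, 0, 0],
  [1, 0, 12.6, 0, 0],
  [1, 0, 12.9, 0, 0],
  [1, 0, 13.2, 0, 0],
])

```text
t: 3.3
ee_pos: [0.5182, -0.0239, 0.1073]
tcp_rot: [[0.99, 0.001, -0.143], [0.143, 0.0, 0.99], [0.001, -1.0, -0.0]]
wrist_force: [0.8, 0.8, 5.5]
grip_width: 0.006
```

Request:
carry_out([
  [1, 0, 0.3, 0, 0],
  [1, 0, 0.6, 0, 0],
  [1, 0, 0.9, 0, 0],
  [1, 0, 1.2, 0, 0],
  [1, 0, 1.4, 0, 0],
  [1, 0, 1.5, 0, 0],
  [1, 0, 1.5, 0, 0],
])

```text
t: 4.0
ee_pos: [0.5178, -0.0241, 0.0919]
tcp_rot: [[0.99, 0.0, -0.143], [0.143, -0.0, 0.99], [0.0, -1.0, -0.0]]
wrist_force: [0.4, -0.4, 2.8]
grip_width: 0.008
```

```bash
python3 - <<'E'
from h import *
delta(.006,.061,.09)
cv2.imwrite("pics/s2.png",cv2.resize(imaging.get_image("scene")["img"][40:240,160:380],None,fx=3,fy=3,interpolation=cv2.INTER_CUBIC))
E
```

```text
delta cm [-0.05  0.19 -0.15] yaw about tool y 0.11 t 4.0 ee [ 0.5178 -0.0241  0.0919] grip 0.008311121922280005 F [ 0.4 -0.4  2.8] down [ 0. -0. -1.]
```

View pics/s2.png

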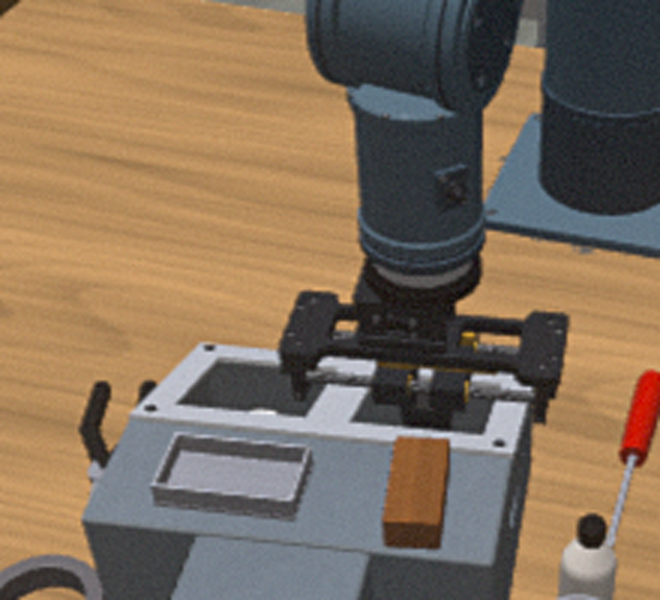

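The gripper body sits above the guard and clear of the housing, and the tip is in the window. I'll press on in small steps until the stop shows as a rise in force.

Request:
carry_out([
  [1, 0, 0.1, 0, 0],
  [1, 0, 0.2, 0, 0],
  [1, 0, 0.3, 0, 0],
  [1, 0, 0.3, 0, 0],
])

```text
t: 4.45
ee_pos: [0.5181, -0.0241, 0.09]
tcp_rot: [[0.99, 0.001, -0.143], [0.143, 0.0, 0.99], [0.001, -1.0, 0.0]]
wrist_force: [-4.0, -0.1, 16.6]
grip_width: 0.004
```

Request:
carry_out([
  [1, 0, 0.1, 0, 0],
  [1, 0, 0.15, 0, 0],
  [1, 0, 0.15, 0, 0],
])

```text
t: 4.75
ee_pos: [0.5182, -0.0241, 0.0898]
tcp_rot: [[0.99, 0.001, -0.142], [0.142, 0.001, 0.99], [0.001, -1.0, 0.001]]
wrist_force: [-5.0, -0.4, 20.6]
grip_width: 0.002
```

The stop is reached: z stays at 90 mm while the force rises to 20 N. Next I lift out straight and move over to the knob.

Request:
carry_out([
  [1, 0, -1, 0, 0],
  [1, 0, -3, 0, 0],
  [1, 0, -6, 0, 0],
  [1, 0, -9, 0, 0],
  [1, 0, -12, 0, 0],
  [1, 0, -13, 0, 0],
  [1, 0, -13, -2, 0],
  [1, 0, -13, -5, 0],
  [1, 0, -13, -8, 0],
  [1, 0, -13, -10.5, 0],
  [1, 0, -13, -12, 0],
  [1, 0, -13, -12.3, 0],
  [1, 0, -13, -12.3, 0],
])

```text
t: 6.05
ee_pos: [0.5353, -0.1453, 0.2192]
tcp_rot: [[0.99, 0.0, -0.142], [0.142, 0.002, 0.99], [0.0, -1.0, 0.002]]
wrist_force: [-0.6, 0.2, -0.2]
grip_width: 0.007
```

```bash
python3 - <<'E'
from h import *
delta(.006,-.0605,.11)
cv2.imwrite("pics/s3.png",cv2.resize(imaging.get_image("scene")["img"][40:240,160:380],None,fx=3,fy=3,interpolation=cv2.INTER_CUBIC))
E
```

```text
delta cm [-0.07 10.92 -0.07] yaw about tool y 0.08 t 6.05 ee [ 0.5353 -0.1453  0.2192] grip 0.006589343436042849 F [-0.6  0.2 -0.2] down [ 0.     0.002 -1.   ]
```

View pics/s3.png

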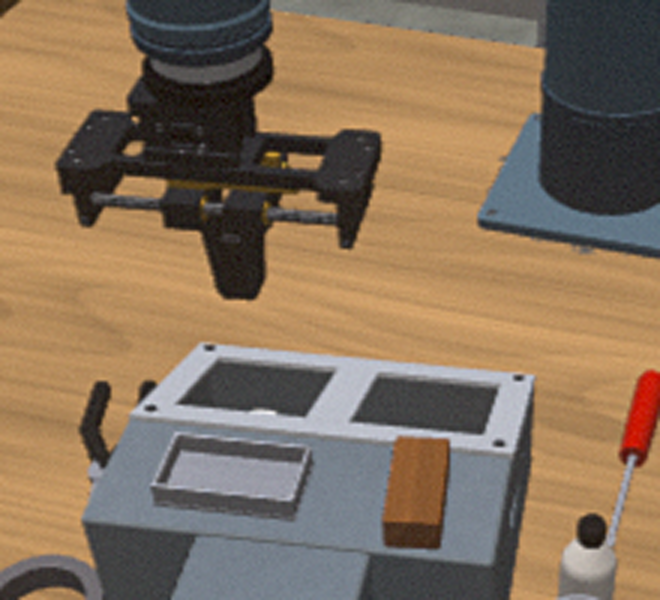

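The paddle has dropped out of sight in the right-hand window at about (427,400). The knob is still up at (263,412). Now the knob.

Request:
carry_out([
  [1, 0, 2, 0, 0],
  [1, 0, 5, 0, 0],
  [1, 0, 8, 0, 0],
  [1, 0, 9.5, 0, 0],
  [1, 0, 10.2, 0, 0],
  [1, 0, 10.6, 0, 0],
  [1, 0, 11, 0, 0],
  [1, 0, 11.3, 0, 0],
])

```text
t: 6.9
ee_pos: [0.5366, -0.1438, 0.1072]
tcp_rot: [[0.99, 0.003, -0.144], [0.144, 0.002, 0.99], [0.003, -1.0, 0.002]]
wrist_force: [1.0, 2.2, 5.6]
grip_width: 0.002
```

Request:
carry_out([
  [1, 0, 0.3, 0, 0],
  [1, 0, 0.6, 0, 0],
  [1, 0, 0.9, 0, 0],
  [1, 0, 1.2, 0, 0],
  [1, 0, 1.4, 0, 0],
  [1, 0, 1.5, 0, 0],
  [1, 0, 1.5, 0, 0],
])

```text
t: 7.6
ee_pos: [0.5364, -0.1441, 0.092]
tcp_rot: [[0.99, 0.002, -0.144], [0.144, 0.002, 0.99], [0.002, -1.0, 0.002]]
wrist_force: [-0.5, -0.3, 3.2]
grip_width: 0.004
```

Request:
carry_out([
  [1, 0, 0.1, 0, 0],
  [1, 0, 0.2, 0, 0],
  [1, 0, 0.3, 0, 0],
  [1, 0, 0.3, 0, 0],
])

```text
t: 8.0
ee_pos: [0.5369, -0.1442, 0.0906]
tcp_rot: [[0.99, 0.003, -0.144], [0.144, 0.003, 0.99], [0.004, -1.0, 0.002]]
wrist_force: [-3.8, 2.1, 20.2]
grip_width: 0.007
```

Request:
carry_out([
  [1, 0, 0.1, 0, 0],
  [1, 0, 0.15, 0, 0],
  [1, 0, 0.15, 0, 0],
])

```text
t: 8.3
ee_pos: [0.5369, -0.1442, 0.0906]
tcp_rot: [[0.99, 0.003, -0.143], [0.143, 0.003, 0.99], [0.004, -1.0, 0.003]]
wrist_force: [-5.4, 2.5, 20.1]
grip_width: 0.005
```

The knob is at its stop too. Withdrawing up, then back so the top camera can see the windows.

Request:
carry_out([
  [1, 0, -1, 0, 0],
  [1, 0, -3, 0, 0],
  [1, 0, -6, 0, 0],
  [1, 0, -9, 0, 0],
  [1, 0, -12, 0, 0],
  [1, 0, -15, 0, 0],
  [1, 0, -17, 0, 0],
  [1, 0, -17, 3, 0],
  [1, 0, -17, 7, 0],
  [1, 0, -17, 11, 0],
  [1, 0, -17, 15, 0],
  [1, 0, -17, 19, 0],
  [1, 0, -17, 23, 0],
  [1, 0, -17, 27, 0],
  [1, 0, -17, 31, 0],
  [1, 0, -17, 34, 0],
  [1, 0, -17, 35, 0],
  [1, 0, -17, 35, 0],
])

```text
t: 10.1
ee_pos: [0.4855, 0.2025, 0.2612]
tcp_rot: [[0.989, 0.002, -0.146], [0.146, 0.003, 0.989], [0.003, -1.0, 0.002]]
wrist_force: [0.2, -0.9, 0.3]
grip_width: 0.005
```

```bash
python3 - <<'E'
from h import *
a=imaging.get_image("top")["img"];b=imaging.get_image("scene")["img"]
delta(0,0,.1)
cv2.imwrite("pics/t4.png",a)
cv2.imwrite("pics/t4z.png",cv2.resize(a[110:285,285:495],None,fx=3.6,fy=3.4,interpolation=cv2.INTER_CUBIC))
cv2.imwrite("pics/s4.png",b)
E
```

```text
delta cm [ -0.76  16.09 -28.88] yaw about tool y 0.04 t 10.2 ee [0.4863 0.1998 0.2613] grip 0.008331344445637061 F [-0.1 -0.8 -0.4] down [ 0.003  0.002 -1.   ]
```

View pics/t4z.png

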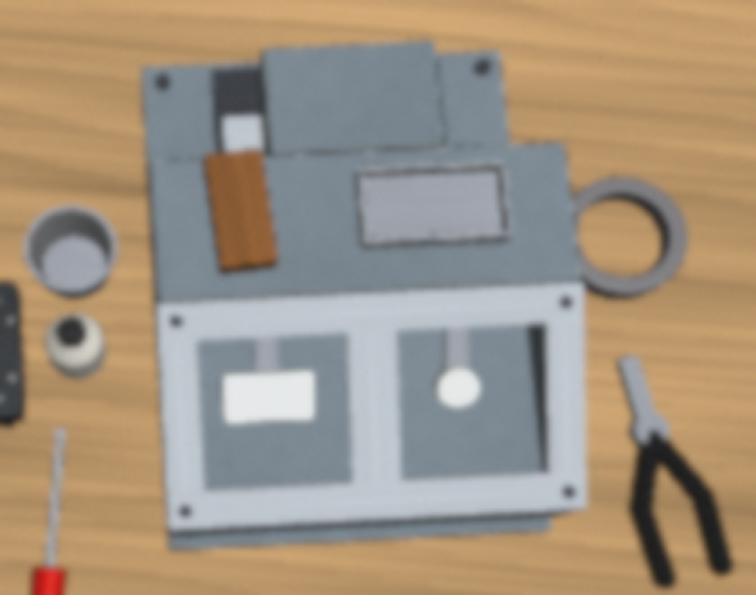

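View pics/s4.png

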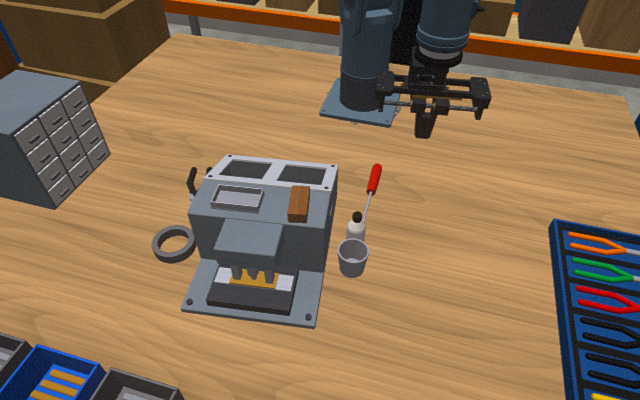

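Both pads have moved down by the same amount, and in the scene view the clamps and ram are down. Everything else is where it was. To match the wording literally, I'll finish with the hand high above the guard.

Request:
carry_out([
  [1, 0, -2, -2, 0],
  [1, 0, -3, -6, 0],
  [1, 0, -3, -10, 0],
  [1, 0, -3, -14, 0],
  [1, 0, -3, -18, 0],
  [1, 0, -3, -22, 0],
  [1, 0, -3, -26, 0],
  [1, 0, -3, -28, 0],
  [1, 0, -3, -28.5, 0],
  [1, 0, -3, -28.5, 0],
  [1, 0, -3, -28.5, 0],
])

```text
t: 11.3
ee_pos: [0.5264, -0.0814, 0.2908]
tcp_rot: [[0.99, 0.002, -0.142], [0.142, 0.003, 0.99], [0.003, -1.0, 0.002]]
wrist_force: [-0.4, 0.1, -1.3]
grip_width: 0.01
```

```bash
python3 - <<'E'
from h import *
delta(0,0,.1); print(bot.job_done())
E
```

```text
delta cm [-0.74 19.08 -0.5 ] yaw about tool y 0.09 t 11.3 ee [ 0.5264 -0.0814  0.2908] grip 0.009663128836294865 F [-0.4  0.1 -1.3] down [ 0.002  0.003 -1.   ]
the job is handed in; nothing more can be done
None
```

I pressed the paddle lever in the +y window fully down first, then the round-knob lever in the −y window. I pressed with shut fingertips, then handed the job in at 11.3 s with the hand over the guard and the tip at z = 0.29 m.

- **Stops:** The paddle stopped at z ≈ 90 mm, against about 89.6 mm expected, with the vertical force rising to about 20 N. The knob stopped at 90.6 mm, also at about 20 N.
- **Last pictures:** Both pads showed the same downward shift, the clamps and ram were down, and the bystanders looked unmoved. These were taken before the last move over the guard.
- **Disagreement:** The two cameras' fits of the press position differed by about 4 mm in y, which the window and pad sizes easily allowed for. No check failed.

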